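# Put the flat battery packs on charge

## Robot

A 7-joint arm with a two-finger parallel gripper is mounted at the origin on the work surface. World frame = base frame: x ahead of the robot, y to its left, z up, the work surface at z = 0. Lengths are in m, angles in rad, forces in N, time in s.
With the tool pointing down it reaches from about 0.4 to 0.85 m from the base axis. Payload 10.4 kg.
Tool frame: the origin (TCP) lies between the finger pads, 19 mm behind the fingertips; this is the grasp point; z points along the fingers, y is the line along which they close (so a half turn about z gives the same grasp; the last joint's range is limited). The gripper opens to 87 mm and grips with 3 to 60 N. Pads are 19 mm wide; open, the fingers measure 117 mm over their backs; the gripper's body (75 mm by 190 mm) begins 51 mm behind the grasp point.
Start: joints at [1.092, 0.332, -0.065, 1.46, 0.022, 1.35, -0.088], TCP at [0.275, -0.561, 0.241] pointing down, gripper open.
Joint ranges: [-2.6, 2.6], [-0.5, 2.12], [-1.47, 1.34], [0.16, 2.42], [-1.27, 4.41], [0.06, 2.06], [-2.6, 2.6]. Speed limits (rad/s): [2.22, 2.22, 2.79, 2.79, 3.14, 3.14, 3.14].

## Interface

Orientations are given as a unit quaternion [x, y, z, w].
In Python, from bench import * gives the robot as it stands.
- The arm moves only by the tool carry_out, never from a script. Its argument "deltas" is a list of rows, each an object with "hand": the finger opening in mm, from 0 to 87; "dp": the shift along the tool's x, y, z each as a share of 250 mm, from -1 to 1, a list of three; "spin": the turn about the tool's z as a share of pi rad, from -1 to 1. In form: [{"hand": hand, "dp": [dx, dy, dz], "spin": spin}, ...]. A call has 1 to 20 rows; each row is the pose to reach, as a shift and turn from the pose commanded when the call began, along the tool's axes at that moment, turning the shorter way round; what a row does not reach only later rows make up. A row lasts 1/10 s, in which the tool goes at most 50 mm and 8.59 degrees, less where a joint would pass 70% of its speed; a pose out of reach is approached as far as the arm can. A call with a number of a shift or a turn outside -1 to 1 is refused whole. A call with a gripper value outside its range is refused whole. The fingers move at their own pace and stop on an object; "force" is the grip in N (left out, the last holds). Time passes only in rows, so rows that repeat a pose let the fingers close. It gives the time, the measured TCP pose, the force, the opening and the grip force at its end, in the units of the state.
- read_state(): the state, without advancing time (a new reading comes with each control period).
- camera(name): name is "scene" or "top" or "wrist"; returns the picture (420x560x3 uint8, red, green, blue); there is no depth.
- get_calibration(name): a dict with "fx", "fy", "cx", "cy" (pixels), "k1" (the pictures are not rectified: a ray, as slopes to the right and down, at radius r is drawn at 1 + k1 r^2 times it, then the intrinsics apply), "R" (3x3) and "t" (3): a world point X has camera coordinates R X + t; the wrist camera has in their place "mount" (4x4, takes a point from camera to tool coordinates, whose origin is the TCP and whose axes are the flange's). Camera axes: x right, y down, z forward; pixel columns grow to the right and rows downward; lengths in m; the calibration is good to about 2 mm. A picture is of the moment at which its call begins: read the wrist's pose just before it. get_calibration takes no time and is no camera call.
- close_job(): hands the job in; it is judged then, once.
The state is a dict: "time": time; "joint_positions": joint angles; "joint_vel": joint speeds; "joint_torque": joint torques, N m; "ee_pos": TCP position; "eef_rot": TCP orientation; "ft_force": force on the tool from outside, world axes, zero at the start; "torque": the same for the moment, N m; "width": finger opening in m; "grip_force": force on a finger pad.
Only numpy, scipy, OpenCV 4.12 (cv2) and the standard library are available. Lean on these libraries where they do the work, as an engineer would, in place of code of your own. Each camera call takes 0.05 s, during which the arm holds its last target. There are 200 camera calls.

## Task

Put the flat battery packs on charge: first turn the charger's selector to off, the ring mark. With it off, set every pack on the bench fully down in a bay of its own and snap all four dust hoods shut, also over empty bays, and only then turn the selector to normal charge, the two-dot mark. Leave the other things on the bench where they are.

Things in the scene. Friction and masses are not known exactly. Their poses are not given: they have to be found in the camera images.
- charger: four-bay battery charger fixed to the bench; lime base 210 (x) x 356 (y) mm, dark deck at z 46. Origin: centre of its underside; +x to the back, away from the robot, +y left. Along the front of the deck a console with the selector at its right end; behind it the bays in a row at x 36, y 126, 42, -42, -126, each with a hinged hood. Closed hoods stand 32 above the deck, open ones about 107
- bay1 (a point): centre of the floor of the leftmost bay, axes as the charger's. A pocket 76 (x) x 50 (y) mm, 10 deep, floor at z 36. A pack fits with its length along x, either way round, 3 mm clear on each side, and then stands 26 above the deck
- cover1 (a joint): hood over bay 1, rad: 0 shut, starts 1.7-1.85 (open, leaning back). Clear-topped shell 96 mm long, 58 wide, 32 high, with a 12 mm thumb tab at the free front end; hinge line along charger y at x 80, z 46. Light friction holds it where it is left. A snap catch at the free end resists from 0.1 rad (about 5 N pressed down there), snaps over at 0.05 rad and holds it at 0
- bay2 (a point): centre of the floor of the second from left bay, axes as the charger's. A pocket 76 (x) x 50 (y) mm, 10 deep, floor at z 36. A pack fits with its length along x, either way round, 3 mm clear on each side, and then stands 26 above the deck
- cover2 (a joint): hood over bay 2, rad: 0 shut, starts 1.7-1.85 (open, leaning back). Clear-topped shell 96 mm long, 58 wide, 32 high, with a 12 mm thumb tab at the free front end; hinge line along charger y at x 80, z 46. Light friction holds it where it is left. A snap catch at the free end resists from 0.1 rad (about 5 N pressed down there), snaps over at 0.05 rad and holds it at 0
- bay3 (a point): centre of the floor of the third from left bay, axes as the charger's. A pocket 76 (x) x 50 (y) mm, 10 deep, floor at z 36. A pack fits with its length along x, either way round, 3 mm clear on each side, and then stands 26 above the deck
- cover3 (a joint): hood over bay 3, rad: 0 shut, starts 1.7-1.85 (open, leaning back). Clear-topped shell 96 mm long, 58 wide, 32 high, with a 12 mm thumb tab at the free front end; hinge line along charger y at x 80, z 46. Light friction holds it where it is left. A snap catch at the free end resists from 0.1 rad (about 5 N pressed down there), snaps over at 0.05 rad and holds it at 0
- bay4 (a point): centre of the floor of the rightmost bay, axes as the charger's. A pocket 76 (x) x 50 (y) mm, 10 deep, floor at z 36. A pack fits with its length along x, either way round, 3 mm clear on each side, and then stands 26 above the deck
- cover4 (a joint): hood over bay 4, rad: 0 shut, starts 1.7-1.85 (open, leaning back). Clear-topped shell 96 mm long, 58 wide, 32 high, with a 12 mm thumb tab at the free front end; hinge line along charger y at x 80, z 46. Light friction holds it where it is left. A snap catch at the free end resists from 0.1 rad (about 5 N pressed down there), snaps over at 0.05 rad and holds it at 0
- selector (a joint): selector knob, rad, grows clockwise seen from above; four clicks: 0 off (ring mark), 0.698 one dot, 1.396 two dots, 2.094 three dots; stops at both ends. Left between clicks it jumps to the nearer; turning takes about 0.12 N m. It starts on one of the dot marks
- selector_grip (a point): TCP point for gripping the knob, on its upright axis (charger x -68, y -105 mm), z 76. Disc 44 mm across, 8 high, on the deck; across it an upright bar 42 long, 12 thick, top at z 81, to be gripped by its sides. A white line on one half of the bar is the pointer: the point's +x; at selector value q it points 1.047 - q rad counterclockwise of the charger's +x
- mark_off (a point): the white ring (off) on the console, 36 mm from the knob's axis
- mark_two (a point): the white two-dot mark (normal charge) on the console, 36 mm from the knob's axis
- pack1: black and grey battery pack, 70 (x) x 44 (y) x 36 (z) mm, 0.2-0.35 kg, base down on the bench beside the charger; origin at the centre of its underside. Absent in some runs
- pack2: black and grey battery pack, 70 (x) x 44 (y) x 36 (z) mm, 0.2-0.35 kg, base down on the bench beside the charger; origin at the centre of its underside. Absent in some runs
- pack3: black and grey battery pack, 70 (x) x 44 (y) x 36 (z) mm, 0.2-0.35 kg, base down on the bench beside the charger; origin at the centre of its underside. Absent in some runs
- pack4: black and grey battery pack, 70 (x) x 44 (y) x 36 (z) mm, 0.2-0.35 kg, base down on the bench beside the charger; origin at the centre of its underside. Absent in some runs
- offcut: pine offcut, 90 x 42 x 45 high; sizes in mm; origin at the centre of its underside; not part of the job
- sanding_block: cork sanding block, 112 x 63 x 27 high; sizes in mm; origin at the centre of its underside; not part of the job
- glue: upright wood-glue bottle, 56 in diameter, 150 high; sizes in mm; origin at the centre of its underside; not part of the job
- tape: black tape measure standing on edge, 70 x 38 x 62 high; sizes in mm; origin at the centre of its underside; not part of the job
- jar: glass jar of screws, 70 in diameter, 91 high; sizes in mm; origin at the centre of its underside; not part of the job
- square: try square lying flat: wooden stock 100 x 20 x 18 along its x, steel blade 26 x 150 along its +y; sizes in mm; origin under the stock's centre; not part of the job
Not all that is in view belongs to the job. Leave any pink or purple look-alike of the pack3 alone.

How it is judged:
On the way, in this order (a step that is already met when the one before it is completed fails the run):
1. the selector is turned to off (value of joint selector below 0.15 rad), for 0.3 s.
2. with the selector still at off, every pack sits fully down in a bay and all four hoods are shut ((distance between pack1 and bay1 below 0.008 m or distance between pack1 and bay2 below 0.008 m or distance between pack1 and bay3 below 0.008 m or distance between pack1 and bay4 below 0.008 m) and angle between each of pack1, pack2, pack3, pack4's own z axis and vertical below 0.1 rad and (distance between pack2 and bay1 below 0.008 m or distance between pack2 and bay2 below 0.008 m or distance between pack2 and bay3 below 0.008 m or distance between pack2 and bay4 below 0.008 m) and (distance between pack3 and bay1 below 0.008 m or distance between pack3 and bay2 below 0.008 m or distance between pack3 and bay3 below 0.008 m or distance between pack3 and bay4 below 0.008 m) and (distance between pack4 and bay1 below 0.008 m or distance between pack4 and bay2 below 0.008 m or distance between pack4 and bay3 below 0.008 m or distance between pack4 and bay4 below 0.008 m) and value of joint each of cover1, cover2, cover3, cover4 below 0.04 rad and value of joint selector below 0.15 rad), for 0.3 s.
At the end, for the whole second after the job is handed in: the selector stands on the two-dot mark (within 0.14 rad), every pack present sits level on the floor of a bay (its origin within 8 mm of the centre of the bay's floor, tilted under 0.1 rad), all four hoods are shut (under 0.04 rad) and the packs are at rest (value of joint selector between 1.25 and 1.54 rad and (distance between pack1 and bay1 below 0.008 m or distance between pack1 and bay2 below 0.008 m or distance between pack1 and bay3 below 0.008 m or distance between pack1 and bay4 below 0.008 m) and angle between each of pack1, pack2, pack3, pack4's own z axis and vertical below 0.1 rad and (distance between pack2 and bay1 below 0.008 m or distance between pack2 and bay2 below 0.008 m or distance between pack2 and bay3 below 0.008 m or distance between pack2 and bay4 below 0.008 m) and (distance between pack3 and bay1 below 0.008 m or distance between pack3 and bay2 below 0.008 m or distance between pack3 and bay3 below 0.008 m or distance between pack3 and bay4 below 0.008 m) and (distance between pack4 and bay1 below 0.008 m or distance between pack4 and bay2 below 0.008 m or distance between pack4 and bay3 below 0.008 m or distance between pack4 and bay4 below 0.008 m) and value of joint each of cover1, cover2, cover3, cover4 below 0.04 rad and linear speed of each of pack1, pack2, pack3, pack4 below 0.02 m/s); the robot touches nothing.
It fails at once if a bystander (offcut, sanding block, glue, tape measure, jar or square) moved more than 5 cm (distance of any of offcut, sanding_block, glue, tape, jar, square from where it was at the start of the episode above 0.05 m).
Of pack1, pack2, pack3, pack4 only 2 to 4 are there at a start; the rules pass over those that are not, and their reading is None.
At some moment in a run one of pack1, pack2, pack3, pack4 may be knocked a few centimetres aside while the robot is not near it.
Once in a run the grip may slacken for a moment while it holds something.
It also fails if it takes over 210 s, if anything falls off the work surface, if the arm or the gripper's body presses on something with over 40 N, if the wrist force passes 120 N, or if a joint passes its speed limit or range.

## Working session

There is one attempt and no reset: what is moved stays moved. The work goes in short steps, Python scripts to look and compute and a tool call to move; the robot and the scene stay as the last step left them, time stands still between calls to the robot, and variables do not carry over. Pictures are saved under pics/ and viewed, at most 14 in all, crops included, and the job is handed in when it is done.

Besides the shell and the picture viewer there is one more tool, called as a command line: name --argument value ..., lists and objects as JSON in quotes. carry_out: Moves the arm, as the interface text tells. Its arguments: {"type":"object","properties":{"deltas":{"type":"array","items":{"type":"object","properties":{"hand":{"type":"number"},"dp":{"type":"array","items":{"type":"number","minimum":-1,"maximum":1}},"spin":{"type":"number","minimum":-1,"maximum":1}}}},"force":{"type":"number"}},"required":["deltas"]}

```bash
mkdir -p pics; ls
python3 - <<'E'
from bench import *
import cv2
s=read_state();print(s)
for n in ("top","scene"):
    im=camera(n);cv2.imwrite(f"pics/{n}0.png",im[:,:,::-1]);print(n,get_calibration(n))
print(get_calibration("wrist"))
E
```

```text
pics
{'time': 0.0, 'joint_positions': array([ 1.09238033,  0.33286595, -0.06470575,  1.46095554,  0.02160005,
        1.34993129, -0.08850292]), 'joint_vel': array([ 0.0010007 , -0.00154387,  0.00126546, -0.00080725, -0.00040421,
        0.00121162, -0.00046122]), 'joint_torque': array([-3.82087173e-04, -6.23251820e+01,  2.43303704e-02, -3.89907646e+01,
       -6.12981780e-02,  3.95247561e-02,  1.64611438e-04]), 'ee_pos': array([ 0.2749529 , -0.56085018,  0.24045086]), 'eef_rot': array([ 9.74138241e-01,  2.25951655e-01, -1.98532278e-04, -7.04839723e-04]), 'ft_force': array([ 0.26329561, -0.02388194,  0.21462096]), 'torque': array([-0.02394877,  0.00041271,  0.00110481]), 'grip_force': 0.0, 'width': 0.08711950460007249}
top {'fx': 543.1013131398558, 'fy': 543.1013131398558, 'cx': 285.25564685301913, 'cy': 209.0809278561325, 'k1': -0.15660508286072647, 'R': array([[ 0.00615001, -0.99977238,  0.02042961],
       [-0.99667155, -0.00778916, -0.08114892],
       [ 0.08128958, -0.01986254, -0.99649259]]), 't': array([-0.02136899,  0.52637833,  1.6925617 ])}
scene {'fx': 456.1851285847806, 'fy': 456.1851285847806, 'cx': 280.3925789418703, 'cy': 214.8328471714294, 'k1': 0.01809021879711344, 'R': array([[-0.63610143,  0.77152888, -0.01086968],
       [ 0.49899115,  0.40057601, -0.76847036],
       [-0.58854294, -0.49424897, -0.63979306]]), 't': array([ 0.32535199, -0.17175043,  2.08408407])}
{'fx': 322.0174171444323, 'fy': 322.0174171444323, 'cx': 278.71779445905946, 'cy': 215.40430418361058, 'k1': 0.013190081492868076, 'mount': array([[ 3.67765446e-04, -9.63800148e-01, -2.66625466e-01,
         7.36422872e-02],
       [ 9.99999664e-01,  5.49843243e-04, -6.08245264e-04,
        -1.55148124e-05],
       [ 7.32829086e-04, -2.66625153e-01,  9.63800026e-01,
        -1.44208937e-01],
       [ 0.00000000e+00,  0.00000000e+00,  0.00000000e+00,
         1.00000000e+00]])}
```

View pics/top0.png

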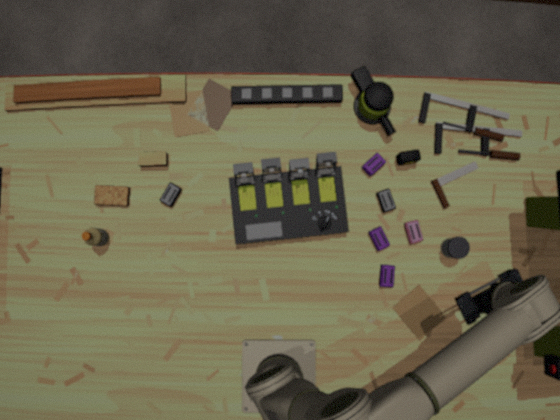

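View pics/scene0.png

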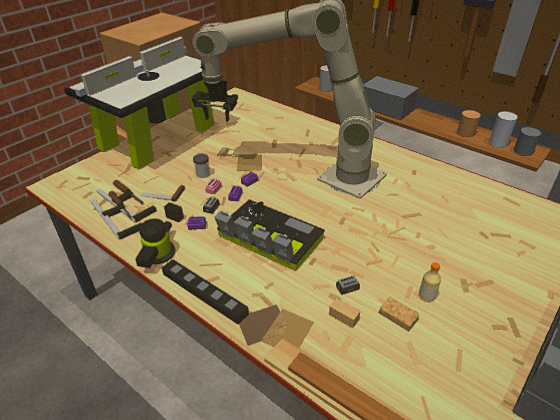

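The top view shows black/grey packs at about (171,195) and (386,201). Possible mix-ups are purple blocks at (374,164), (379,238) and (387,276), a pink one at (413,232), and the black tape measure at (408,157). The charger is centred near (288,205), with its knob near (323,219). Next I'll check an enlarged crop and make the helpers.

```bash
cat > h.py <<'E'
from bench import *
import numpy as np, cv2
from scipy.spatial.transform import Rotation as Ro
from scipy.optimize import least_squares
def cal(n,s=None):
    c=get_calibration(n)
    if n=="wrist":
        M=np.array(c["mount"]);T=np.eye(4);T[:3,:3]=Ro.from_quat(s["eef_rot"]).as_matrix();T[:3,3]=s["ee_pos"]
        W=np.linalg.inv(T@M);c["R"],c["t"]=W[:3,:3],W[:3,3]
    return c
def proj(c,X):
    p=np.atleast_2d(X)@np.array(c["R"]).T+c["t"];q=p[:,:2]/p[:,2:]
    q=q*(1+c["k1"]*(q**2).sum(1,keepdims=True))
    return q*[c["fx"],c["fy"]]+[c["cx"],c["cy"]]
def unproj(c,uv,z):
    d=(np.atleast_2d(uv)-[c["cx"],c["cy"]])/[c["fx"],c["fy"]];q=d.copy()
    for _ in range(20): q=d/(1+c["k1"]*(q**2).sum(1,keepdims=True))
    R=np.array(c["R"]);o=-R.T@c["t"];r=np.c_[q,np.ones(len(q))]@R
    return o+r*((z-o[2])/r[:,2])[:,None]
def snap(n,f):
    s=read_state();im=camera(n)[:,:,::-1].copy();cv2.imwrite("pics/"+f,im);return im,cal(n,s),s
def grid(im,x0,y0,x1,y1,k,f):
    c=cv2.resize(im[y0:y1,x0:x1],None,fx=k,fy=k,interpolation=cv2.INTER_CUBIC)
    for x in range((x0+19)//20*20,x1,20): cv2.putText(c,str(x),((x-x0)*k,8),0,.35,(255,255,255),1);cv2.line(c,((x-x0)*k,10),((x-x0)*k,16),(255,255,255),1)
    for y in range((y0+19)//20*20,y1,20): cv2.putText(c,str(y),(0,(y-y0)*k+4),0,.35,(255,255,255),1)
    cv2.imwrite("pics/"+f,c)
def go(target,yaw,s=None):
    """share of shifts to reach target TCP, tool y axis along world yaw (mod pi)"""
    s=s or read_state();R=Ro.from_quat(s["eef_rot"]).as_matrix()
    d=R.T@(np.array(target)-s["ee_pos"])
    cur=np.arctan2(R[1,1],R[0,1]);a=(yaw-cur+np.pi/2)%np.pi-np.pi/2
    return np.round(np.r_[d/.25,-a/np.pi],4)
E
python3 - <<'E'
from h import *
im=cv2.imread("pics/top0.png");grid(im,150,140,430,290,2,"a.png")
c=cal("top")
cc=cv2.resize(im[140:290,150:430],(784,420),interpolation=cv2.INTER_CUBIC)
cc=cv2.convertScaleAbs(cc,alpha=1.6)
cv2.imwrite("pics/a.png",cc)
print(unproj(c,[(171,195),(386,201)],.036).round(3))
# charger fit from deck corners (z .046)
print(unproj(c,[(229,178),(341,167),(348,234),(235,244)],.046).round(3))
E
```

```text
[[ 0.567  0.342  0.036]
 [ 0.553 -0.336  0.036]]
[[ 0.621  0.159  0.046]
 [ 0.659 -0.192  0.046]
 [ 0.448 -0.213  0.046]
 [ 0.415  0.138  0.046]]
```

View pics/a.png

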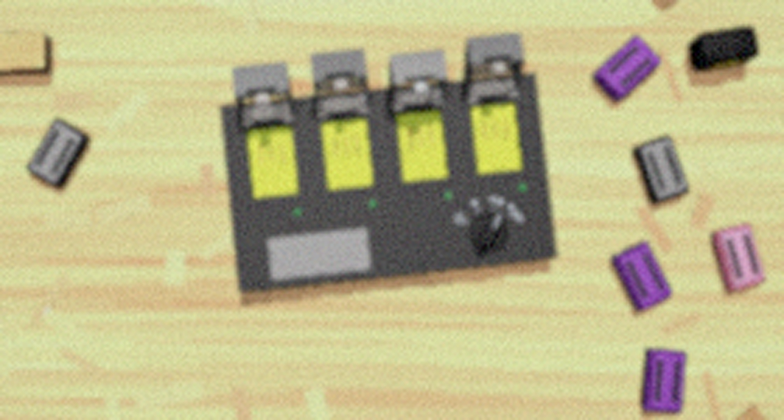

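Enlarged, all four bays show bare lime floors, the hoods are open, and the two grey-topped packs are at (171,195) and (386,201). The purple and pink blocks are the look-alikes. I'll go over the knob for a close look.

Run:
```python
from h import *
print(go([.479,-.138,.24],.1+np.pi/2))
```

```text
[ 1.4774 -1.1597  0.0036  0.1133]
```

carry_out --deltas '[{"dp":[0.74,-0.58,0],"spin":0.113,"hand":87},{"dp":[0.74,-0.58,0],"spin":0.113,"hand":87},{"dp":[0.74,-0.58,0],"spin":0.113,"hand":87},{"dp":[0.74,-0.58,0],"spin":0.113,"hand":87},{"dp":[1,-0.8,0],"spin":0.113,"hand":87},{"dp":[1,-0.8,0],"spin":0.113,"hand":87},{"dp":[1,-0.8,0],"spin":0.113,"hand":87},{"dp":[1,-0.8,0],"spin":0.113,"hand":87}]'

```text
time: 0.9
ee_pos: [0.4132, -0.268, 0.2413]
eef_rot: [0.999, 0.053, 0.0, -0.0]
ft_force: [-0.7, 0.0, -0.2]
width: 0.0871
grip_force: 0.0
```

Run:
```python
from h import *
print(go([.479,-.138,.24],.1+np.pi/2))
```

```text
[ 0.3173 -0.4888  0.0054  0.0022]
```

carry_out --deltas '[{"dp":[0.3,-0.49,0],"spin":0,"hand":87},{"dp":[0.3,-0.49,0],"spin":0,"hand":87},{"dp":[0.3,-0.49,0],"spin":0,"hand":87},{"dp":[0.3,-0.49,0],"spin":0,"hand":87},{"dp":[0.3,-0.49,0],"spin":0,"hand":87},{"dp":[0.3,-0.49,0],"spin":0,"hand":87}]'

```text
time: 1.5
ee_pos: [0.4732, -0.144, 0.241]
eef_rot: [0.999, 0.049, -0.0, 0.0]
ft_force: [0.7, -0.8, 0.2]
width: 0.0866
grip_force: 0.0
```

Run:
```python
from h import *
im,c,s=snap("wrist","w1.png")
snap("top","top1.png")
print(s["ee_pos"],s["eef_rot"])
def chg(p,P):
    x,y,a=p;P=np.atleast_2d(P)
    return np.c_[x+P[:,0]*np.cos(a)-P[:,1]*np.sin(a),y+P[:,0]*np.sin(a)+P[:,1]*np.cos(a),P[:,2]]
p=[.536,-.027,.1]
pts=np.array([[105,178,46],[105,-178,46],[-105,-178,46],[-105,178,46],[-68,-105,81]])/1e3
print(proj(c,chg(p,pts)).round(0))
```

```text
[ 0.47322298 -0.14404579  0.2409739 ] [ 9.98793237e-01  4.91113121e-02 -3.45311217e-04  1.74009709e-04]
[[-37.   5.]
 [353.   7.]
 [341. 224.]
 [ 15. 225.]
 [274. 199.]]
```

View pics/w1.png

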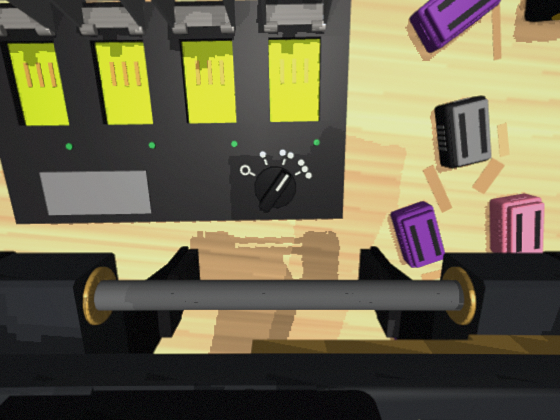

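The wrist view shows the knob centred near (275,187), with its white pointer up-right on the three-dot mark. The ring is at (245,170) and the two dots at (286,155). All bays are empty, and a grey pack is at (465,132). Next I'll fit the charger pose.

```bash
cat >> h.py <<'E'
def chg(p,P):
    x,y,a=p;P=np.atleast_2d(P)
    return np.c_[x+P[:,0]*np.cos(a)-P[:,1]*np.sin(a),y+P[:,0]*np.sin(a)+P[:,1]*np.cos(a),P[:,2]]
E
python3 - <<'E'
from h import *
s={"ee_pos":np.array([.47322,-.14405,.24097]),"eef_rot":[.99879,.04911,-.00035,.00017]}
c=cal("wrist",s);im=cv2.imread("pics/w1.png")
m=cv2.inRange(cv2.cvtColor(im,cv2.COLOR_BGR2HSV),(25,150,120),(40,255,255))
n,l,st,ce=cv2.connectedComponentsWithStats(m)
P=[];U=[]
for i in range(1,n):
    if st[i,4]<1500: continue
    pts=cv2.findContours((l==i).astype(np.uint8),0,2)[0][0]
    b=cv2.boxPoints(cv2.minAreaRect(pts));b=b[np.argsort(-b[:,1])][:2];b=b[np.argsort(b[:,0])]
    print(st[i],b.round(1).tolist());U.append(b)
U.sort(key=lambda b:b[0,0])
for y,b in zip([126,42,-42,-126],U):
    P+=[[-2,y+25,36],[-2,y-25,36]]
P=np.array(P)/1e3;U=np.vstack(U)
P=np.vstack([P,[[-.105,-.178,.046],[-.105,.178,.046]]]);U=np.vstack([U,[[343.,218],[15,223]]])
f=lambda p:(proj(c,chg(p,P))-U).ravel()
r=least_squares(f,[.536,-.027,.1],loss="soft_l1");print(r.x,f(r.x).reshape(-1,2).round(1).tolist())
top=cal("top")
k=chg(r.x,[[-.068,-.105,.081],[-.068,-.105,.054]]);print(k,proj(c,k))
ar=unproj(top,[(229,178),(341,167),(348,234),(235,244)],.046).mean(0);print("topctr",ar)
pk=unproj(c,[(465,132)],.036);print(pk)
a=r.x[2]
print(go([*k[0,:2],.13],a-1.047+np.pi/2))
E
```

```text
[ 268   39   52   83 3803] [[269.6000061035156, 121.5], [320.70001220703125, 120.4000015258789]]
[ 182   41   54   82 3780] [[186.5, 124.5999984741211], [235.89999389648438, 122.0]]
[  96   43   57   82 3544] [[105.4000015258789, 128.60000610351562], [152.6999969482422, 122.9000015258789]]
[   9   44   60   82 3389] [[25.700000762939453, 133.3000030517578], [69.5, 124.5]]
[ 0.53958854 -0.02441645  0.12085361] [[-0.7, -6.9], [4.1, 1.0], [1.1, -3.7], [2.0, 1.0], [0.9, -1.4], [-0.5, 0.3], [-1.6, 0.0], [-4.5, -0.0], [-2.0, -0.2], [0.4, 1.7]]
[[ 0.48474329 -0.13684865  0.081     ]
 [ 0.48474329 -0.13684865  0.054     ]] [[272.87118324 192.40885157]
 [273.33429013 187.25692659]]
topctr [ 0.53559951 -0.02698388  0.046     ]
[[ 0.55917528 -0.33061196  0.036     ]]
[ 0.0486 -0.0237  0.4443  0.326 ]
```

Run:
```python
from h import *
s={"ee_pos":np.array([.47322,-.14405,.24097]),"eef_rot":[.99879,.04911,-.00035,.00017]}
c=cal("wrist",s)
P=[[-2,y+e,36] for y in (126,42,-42,-126) for e in (25,-25)]+[[-105,-178,46],[-105,178,46],[-68,-105,54]]
P=np.array(P)/1e3
U=np.array([(20,126),(70,123.5),(104,125),(152.5,123),(188,124),(236,122),(270,122),(320,120.5),(343,218),(15.5,223),(275,187)])
f=lambda p:(proj(c,chg(p,P))-U).ravel()
r=least_squares(f,[.536,-.027,.1],loss="soft_l1");print(r.x,f(r.x).reshape(-1,2).round(1).tolist())
k=chg(r.x,[[-.068,-.105,.076]])[0];a=r.x[2];print(k)
print(go([*k[:2],.14],a-1.047+np.pi/2))
```

```text
[ 0.54011696 -0.0249012   0.11705732] [[5.3, -0.7], [3.9, 1.2], [2.9, -0.8], [2.6, 0.4], [-0.2, -1.1], [-0.1, 0.0], [-1.4, -0.6], [-3.3, -0.0], [-1.9, -0.0], [-0.2, 0.7], [-1.4, 0.2]]
[ 0.48484528 -0.13712437  0.076     ]
[ 0.0489 -0.0225  0.4043  0.3272]
```

carry_out --deltas '[{"dp":[0.047,-0.022,0.0],"spin":0.33,"hand":60},{"dp":[0.047,-0.022,0.1],"spin":0.33,"hand":60},{"dp":[0.047,-0.022,0.2],"spin":0.33,"hand":60},{"dp":[0.047,-0.022,0.4],"spin":0.33,"hand":60},{"dp":[0.047,-0.022,0.4],"spin":0.33,"hand":60},{"dp":[0.047,-0.022,0.4],"spin":0.33,"hand":60},{"dp":[0.047,-0.022,0.4],"spin":0.33,"hand":60},{"dp":[0.047,-0.022,0.4],"spin":0.33,"hand":60},{"dp":[0.047,-0.022,0.4],"spin":0.33,"hand":60},{"dp":[0.047,-0.022,0.4],"spin":0.33,"hand":60}]'

```text
time: 2.6
ee_pos: [0.4849, -0.1359, 0.1413]
eef_rot: [0.893, -0.45, 0.0, 0.0]
ft_force: [0.7, 0.1, 0.0]
width: 0.06
grip_force: 0.0
```

Run:
```python
from h import *
im,c,s=snap("wrist","w2.png")
print(s["ee_pos"],go([.48484,-.1371,.077],.117-1.047+np.pi/2))
```

```text
[ 0.48490776 -0.13592595  0.14132626] [ 0.0039  0.0034  0.2572 -0.0012]
```

View pics/w2.png

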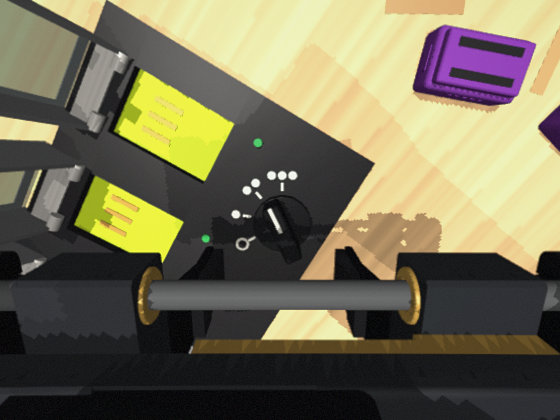

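The close view shows the knob at about (281,228), with the ring at (243,244), one dot (237,214), two dots (251,187) and three dots (282,176). The bar direction is unclear, so I'll zoom in.

Run:
```python
from h import *
im=cv2.imread("pics/w2.png");a=cv2.resize(im[160:290,215:345],(520,520),interpolation=cv2.INTER_CUBIC)
cv2.imwrite("pics/b.png",a)
s=read_state();c=cal("wrist",s)
p=[.5401,-.0249,.117]
for q in (0,.698,1.396,2.094):
    t=1.047-q;d=np.array([np.cos(t),np.sin(t)])
    A=np.array([-.068,-.105])
    print(q,proj(c,chg(p,[[*(A+d*.036),.046],[*(A+d*.021),.081],[*A,.081]])).round(0).tolist())
```

```text
0 [[241.0, 244.0], [254.0, 252.0], [281.0, 237.0]]
0.698 [[235.0, 215.0], [250.0, 232.0], [281.0, 237.0]]
1.396 [[250.0, 187.0], [261.0, 214.0], [281.0, 237.0]]
2.094 [[281.0, 176.0], [281.0, 207.0], [281.0, 237.0]]
```

View pics/b.png

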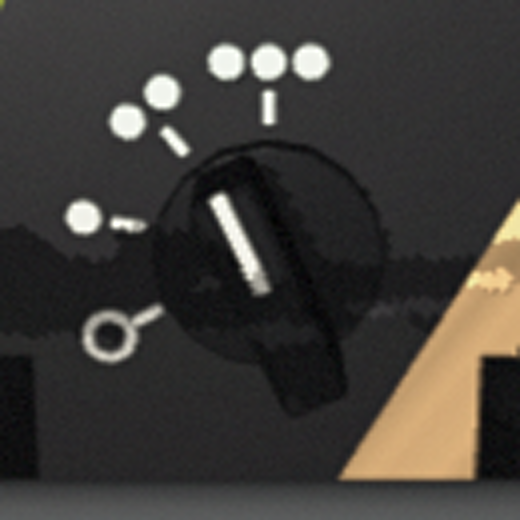

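Run:
```python
from h import *
s=read_state();c=cal("wrist",s)
w=unproj(c,[(269.5,209),(280.7,232.5)],.0815);d=w[0]-w[1];t=np.arctan2(d[1],d[0]);print(w,np.hypot(*d[:2]),"yaw",t,"q",1.047-(t-.117))
e=unproj(c,[(215+245/4,160+160/4)],.081);print(e)
print(go([.4848,-.1371,.077],t+np.pi/2))
```

```text
[[ 0.50273531 -0.14847151  0.0815    ]
 [ 0.48719893 -0.13983788  0.0815    ]] 0.017774099125489357 yaw -0.5072117831288165 q 1.6712117831288165
[[ 0.5026999  -0.15585559  0.081     ]]
[ 0.0038  0.0035  0.2572 -0.1358]
```

carry_out --deltas '[{"dp":[0.004,0.0,0.0],"spin":-0.05,"hand":60},{"dp":[0.004,0.003,0.05],"spin":-0.1,"hand":60},{"dp":[0.004,0.003,0.1],"spin":-0.134,"hand":60},{"dp":[0.004,0.003,0.18],"spin":-0.134,"hand":60},{"dp":[0.004,0.003,0.256],"spin":-0.134,"hand":60},{"dp":[0.004,0.003,0.256],"spin":-0.134,"hand":60},{"dp":[0.004,0.003,0.256],"spin":-0.134,"hand":0},{"dp":[0.004,0.003,0.256],"spin":-0.134,"hand":0},{"dp":[0.004,0.003,0.256],"spin":-0.134,"hand":0},{"dp":[0.004,0.003,0.256],"spin":-0.134,"hand":0},{"dp":[0.004,0.003,0.256],"spin":-0.134,"hand":0},{"dp":[0.004,0.003,0.256],"spin":-0.134,"hand":0}]' --force 30

```text
time: 3.85
ee_pos: [0.4851, -0.1368, 0.0774]
eef_rot: [0.967, -0.255, 0.0, 0.0]
ft_force: [-0.1, 1.2, -0.7]
width: 0.0201
grip_force: 0.0
```

Run:
```python
from h import *
s=read_state();R=Ro.from_quat(s["eef_rot"]).as_matrix();print(s["ee_pos"],np.arctan2(R[1,0],R[0,0]),s["torque"],s["ft_force"],s["width"],s["grip_force"])
```

```text
[ 0.48505846 -0.1367683   0.07742144] -0.5148551926093899 [0.05635499 0.04175314 0.01632193] [-0.05461512  1.20227739 -0.67023754] 0.02010044263090011 0.0
```

carry_out --deltas '[{"dp":[0,0,0],"spin":0,"hand":0},{"dp":[0,0,0],"spin":0,"hand":0},{"dp":[0,0,0],"spin":0,"hand":0},{"dp":[0,0,0],"spin":0,"hand":0},{"dp":[0,0,0],"spin":-0.545,"hand":0},{"dp":[0,0,0],"spin":-0.545,"hand":0},{"dp":[0,0,0],"spin":-0.545,"hand":0},{"dp":[0,0,0],"spin":-0.545,"hand":0},{"dp":[0,0,0],"spin":-0.545,"hand":0},{"dp":[0,0,0],"spin":-0.545,"hand":0},{"dp":[0,0,0],"spin":-0.545,"hand":0},{"dp":[0,0,0],"spin":-0.545,"hand":0},{"dp":[0,0,0],"spin":-0.545,"hand":0},{"dp":[0,0,0],"spin":-0.545,"hand":0},{"dp":[0,0,0],"spin":-0.545,"hand":0},{"dp":[0,0,0],"spin":-0.545,"hand":0},{"dp":[0,0,0],"spin":-0.545,"hand":0}]'

```text
time: 5.55
ee_pos: [0.4843, -0.1392, 0.0774]
eef_rot: [0.826, 0.563, -0.001, 0.001]
ft_force: [-2.8, -7.6, 3.1]
width: 0.0121
grip_force: 30.0
```

Run:
```python
from h import *
s=read_state();R=Ro.from_quat(s["eef_rot"]).as_matrix();print(s["ee_pos"],np.arctan2(R[1,0],R[0,0]),s["torque"],s["ft_force"],s["width"],s["grip_force"])
```

```text
[ 0.48432126 -0.13917089  0.07736222] 1.196562451966649 [-1.62444476  0.51103479 -0.50600942] [-2.8192262  -7.58459999  3.10066003] 0.012106584866962965 29.99887866899371
```

carry_out --deltas '[{"dp":[0,0,0],"spin":0,"hand":60},{"dp":[0,0,0],"spin":0,"hand":60},{"dp":[0,0,0],"spin":0,"hand":60},{"dp":[0,0,-0.15],"spin":0,"hand":87},{"dp":[0,0,-0.3],"spin":0,"hand":87},{"dp":[0,0,-0.7],"spin":0.34,"hand":87},{"dp":[0,0,-0.7],"spin":0.34,"hand":87},{"dp":[0,0,-0.7],"spin":0.34,"hand":87},{"dp":[0,0,-0.7],"spin":0.34,"hand":87},{"dp":[0,0,-0.7],"spin":0.34,"hand":87},{"dp":[0,0,-0.7],"spin":0.34,"hand":87},{"dp":[0,0,-0.7],"spin":0.34,"hand":87},{"dp":[0,0,-0.7],"spin":0.34,"hand":87},{"dp":[0,0,-0.7],"spin":0.34,"hand":87}]'

```text
time: 6.95
ee_pos: [0.485, -0.1364, 0.2522]
eef_rot: [0.998, 0.066, -0.0, -0.0]
ft_force: [-0.0, -0.4, 0.2]
width: 0.0871
grip_force: 0.0
```

Run:
```python
from h import *
im,c,s=snap("wrist","w3.png");print(s["ee_pos"])
p=[.5401,-.0249,.117]
A=np.array([-.068,-.105])
for n,P in dict(ring=[[*(A+.036*np.array([.5,.866])),.046]],bays=[[x,y+e,z] for y in(126,42,-42,-126) for x,z in((-.002e3,36),) for e in (25,-25)]).items():
    P=np.array(P,float); P=P/1e3 if n=="bays" else P
    for u in proj(c,chg(p,P)): cv2.drawMarker(im,tuple(int(round(v)) for v in u),(0,0,255),0,6)
for y in (178,-178):
    for u in proj(c,chg(p,[[-.105,y/1e3,.046]])): cv2.drawMarker(im,tuple(int(round(v)) for v in u),(255,0,255),0,6)
cv2.imwrite("pics/w3m.png",cv2.resize(im,(784,588)))
```

```text
[ 0.48501716 -0.13643962  0.25221284]
```

View pics/w3m.png

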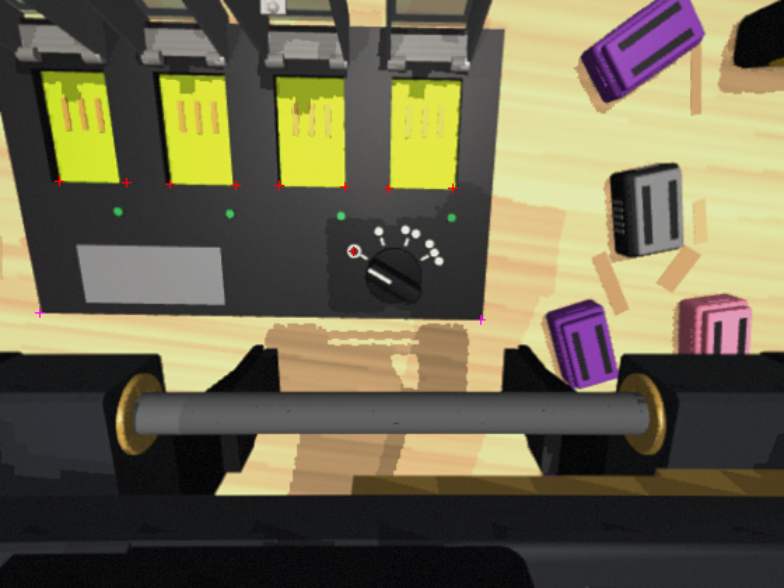

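The selector's pointer now stands on the ring mark, and the fitted charger pose overlays the corners well. The right pack's grey top is at about (660,210) in this enlarged view. I'll measure it.

Run:
```python
from h import *
s={"ee_pos":np.array([.48501716,-.13643962,.25221284]),"eef_rot":read_state()["eef_rot"]}
c=cal("wrist",s)
U=np.array([(637,168),(682,163),(684,247),(642,256)])/1.4
w=unproj(c,U,.036);print(w.round(4),w.mean(0))
d=[np.hypot(*(w[i]-w[(i+1)%4])[:2]) for i in range(4)];print(d)
l=(w[0]+w[1]-w[2]-w[3]);print("yaw",np.arctan2(l[1],l[0]))
# side bottom-left edge on bench
w2=unproj(c,np.array([(610,173),(617,247),(641,256)])/1.4,.0);print(w2.round(4))
# segment
im=cv2.imread("pics/w3.png");grid(im,420,100,520,200,5,"c.png")
p=[.5401,-.0249,.117]
print(chg(p,[[.036,y,.036] for y in (.126,.042,-.042,-.126)]).round(4))
```

```text
[[ 0.5889 -0.3119  0.036 ]
 [ 0.5968 -0.3445  0.036 ]
 [ 0.5351 -0.3657  0.036 ]
 [ 0.5236 -0.3349  0.036 ]] [ 0.56110255 -0.33926535  0.036     ]
[np.float64(0.03353668196788239), np.float64(0.06528734957031868), np.float64(0.03292301728076441), np.float64(0.06916976968707528)]
yaw 0.33452857188940505
[[ 0.5852 -0.3092  0.    ]
 [ 0.5251 -0.3318  0.    ]
 [ 0.5201 -0.3548  0.    ]]
[[ 0.5611  0.1044  0.036 ]
 [ 0.571   0.021   0.036 ]
 [ 0.5808 -0.0624  0.036 ]
 [ 0.5906 -0.1458  0.036 ]]
```

View pics/c.png

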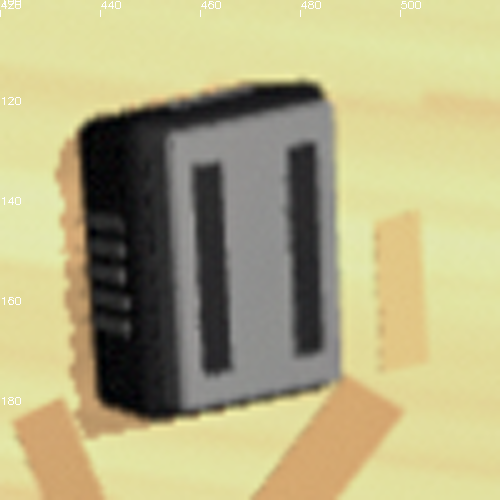

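Run:
```python
from h import *
s=read_state()
c=cal("wrist",s)
U=np.array([(452.8,126),(484.5,119.5),(488,175.5),(456,182)])
w=unproj(c,U,.036);m=w.mean(0);print(w.round(4),m)
print([np.hypot(*(w[i]-w[(i+1)%4])[:2]) for i in range(4)]);l=(w[0]+w[1]-w[2]-w[3]);y=np.arctan2(l[1],l[0]);print("yaw",y)
print(go([m[0]-.074*np.cos(y),m[1]-.074*np.sin(y),.2],y+np.pi/2))
```

```text
[[ 0.5826 -0.3114  0.036 ]
 [ 0.5934 -0.3428  0.036 ]
 [ 0.536  -0.3649  0.036 ]
 [ 0.5242 -0.3318  0.036 ]] [ 0.55905992 -0.33772751  0.036     ]
[np.float64(0.03319014041117574), np.float64(0.06153516215841489), np.float64(0.03508723912305571), np.float64(0.06186640844173372)]
yaw 0.35144541794581075
[-0.1025  0.9012  0.2089 -0.0694]
```

carry_out --deltas '[{"dp":[-0.1,0.9,0.1],"spin":-0.069,"hand":87},{"dp":[-0.1,0.9,0.1],"spin":-0.069,"hand":87},{"dp":[-0.1,0.9,0.1],"spin":-0.069,"hand":87},{"dp":[-0.1,0.9,0.2],"spin":-0.069,"hand":87},{"dp":[-0.1,0.9,0.2],"spin":-0.069,"hand":87},{"dp":[-0.1,0.9,0.2],"spin":-0.069,"hand":87},{"dp":[-0.1,0.9,0.2],"spin":-0.069,"hand":87},{"dp":[-0.1,0.9,0.2],"spin":-0.069,"hand":87}]'

```text
time: 7.8
ee_pos: [0.4899, -0.3619, 0.2027]
eef_rot: [0.985, 0.174, 0.0, -0.0]
ft_force: [-0.0, 0.1, 0.3]
width: 0.0873
grip_force: 0.0
```

```bash
cat >> h.py <<'E'
def grey(im,c,guess):
    """fit grey top plate near predicted pixel; returns plate centre, sizes, long-axis yaw"""
    u=proj(c,[guess])[0];hsv=cv2.cvtColor(im,cv2.COLOR_BGR2HSV)
    m=((hsv[:,:,1]<60)&(hsv[:,:,2]>75)).astype(np.uint8)
    m=cv2.morphologyEx(m,cv2.MORPH_CLOSE,np.ones((13,13)));m=cv2.morphologyEx(m,cv2.MORPH_OPEN,np.ones((5,5)))
    n,l,st,ce=cv2.connectedComponentsWithStats(m)
    i=1+np.argmin([np.hypot(*(k-u)) if a>300 else 1e9 for k,a in zip(ce[1:],st[1:,4])])
    ct=cv2.findContours((l==i).astype(np.uint8),0,2)[0][0][:,0].astype(float)
    w=unproj(c,ct,.036)[:,:2]
    r=cv2.minAreaRect((w*1000).astype(np.float32));b=cv2.boxPoints(r)
    e=[b[1]-b[0],b[2]-b[1]];L=max(e,key=np.linalg.norm);y=np.arctan2(L[1],L[0])
    y=(y+np.pi/2)%np.pi-np.pi/2
    return u,st[i],np.array(r[0])/1000,r[1],y
E
python3 - <<'E'
from h import *
im,c,s=snap("wrist","w4.png");print(s["ee_pos"])
r=grey(im,c,[.559,-.338,.036]);print(r)
im2=im.copy();cv2.circle(im2,tuple(int(v) for v in proj(c,[[*r[2],.036]])[0]),3,(0,0,255),1)
grid(im2,160,30,400,240,3,"d.png")
E
```

```text
[ 0.48987616 -0.36191768  0.20273682]
(array([280.29336686, 126.93198621]), array([ 262,   92,   42,   69, 2673], dtype=int32), array([ 0.55964929, -0.33985773]), (60.83912658691406, 38.80288314819336), np.float32(0.34919107))
```

View pics/d.png

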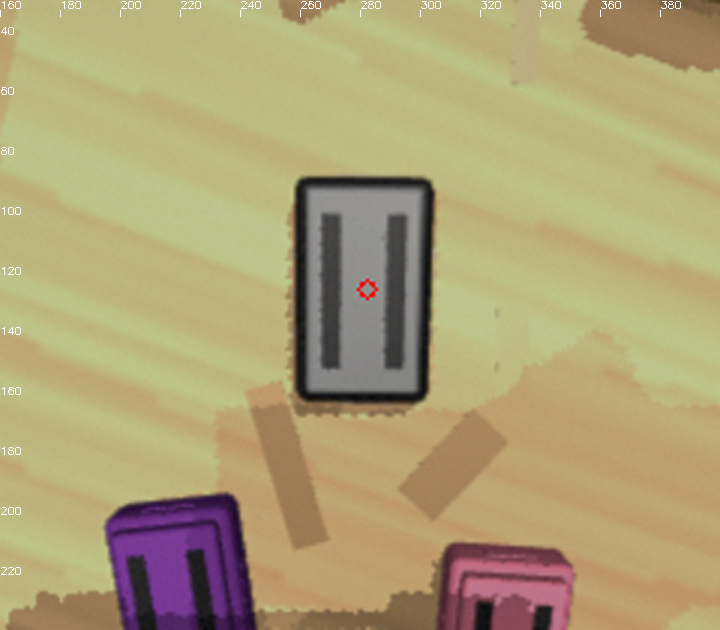

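The pack sits straight below with its centre at native (281,126), about 0.02 rad clockwise of the tool x axis. The purple block (215,210) and pink block (330,225) clear the fingers. I'll grasp the pack.

Run:
```python
from h import *
print(go([.5595,-.3395,.1],.335+np.pi/2),go([.5595,-.3395,.033],.335+np.pi/2))
```

```text
[0.2915 0.011  0.4122 0.0044] [0.2912 0.0109 0.6802 0.0044]
```

carry_out --deltas '[{"dp":[0.29,0.011,0.1],"spin":0.004,"hand":75},{"dp":[0.29,0.011,0.3],"spin":0.004,"hand":75},{"dp":[0.29,0.011,0.4],"spin":0.004,"hand":75},{"dp":[0.29,0.011,0.52],"spin":0.004,"hand":75},{"dp":[0.29,0.011,0.6],"spin":0.004,"hand":75},{"dp":[0.29,0.011,0.677],"spin":0.004,"hand":75},{"dp":[0.29,0.011,0.677],"spin":0.004,"hand":75},{"dp":[0.29,0.011,0.677],"spin":0.004,"hand":75}]'

```text
time: 8.65
ee_pos: [0.5589, -0.3405, 0.0341]
eef_rot: [0.986, 0.167, 0.0, 0.0]
ft_force: [-0.6, -0.7, -0.1]
width: 0.0747
grip_force: 0.0
```

Run:
```python
from h import *
print(read_state()["ee_pos"],go([.5595,-.3395,.033],.335+np.pi/2))
```

```text
[ 0.55892996 -0.3404781   0.0340523 ] [ 0.0034 -0.0029  0.0042 -0.0001]
```

Close with margin to carry, then lift a little and check the grip.

carry_out --deltas '[{"dp":[0.003,-0.003,0.004],"spin":0,"hand":30},{"dp":[0.003,-0.003,0.004],"spin":0,"hand":30},{"dp":[0.003,-0.003,0.004],"spin":0,"hand":30},{"dp":[0.003,-0.003,0.004],"spin":0,"hand":30},{"dp":[0.003,-0.003,0.004],"spin":0,"hand":30},{"dp":[0.003,-0.003,0.004],"spin":0,"hand":30},{"dp":[0.003,-0.003,0.004],"spin":0,"hand":30},{"dp":[0.003,-0.003,-0.05],"spin":0,"hand":30},{"dp":[0.003,-0.003,-0.2],"spin":0,"hand":30},{"dp":[0.003,-0.003,-0.4],"spin":0,"hand":30},{"dp":[0.003,-0.003,-0.5],"spin":0,"hand":30},{"dp":[0.003,-0.003,-0.5],"spin":0,"hand":30}]' --force 40

```text
time: 9.85
ee_pos: [0.5608, -0.3411, 0.1635]
eef_rot: [0.986, 0.166, 0.003, 0.003]
ft_force: [0.6, 0.4, -3.0]
width: 0.0438
grip_force: 40.0
```

Run:
```python
from h import *
s=read_state();print(s["ee_pos"],s["width"],s["grip_force"])
print(go([.5906,-.1458,.15],.117+np.pi/2),go([.5906,-.1458,.1],.117+np.pi/2))
```

```text
[ 0.56081534 -0.34108826  0.16353226] 0.043757872295052555 39.99982472509146
[ 0.3678 -0.6995  0.0518  0.0688] [ 0.3668 -0.7007  0.2518  0.0688]
```

carry_out --deltas '[{"dp":[0.2,-0.35,0],"spin":0.069,"hand":30},{"dp":[0.2,-0.35,0],"spin":0.069,"hand":30},{"dp":[0.2,-0.35,0],"spin":0.069,"hand":30},{"dp":[0.368,-0.7,0],"spin":0.069,"hand":30},{"dp":[0.368,-0.7,0],"spin":0.069,"hand":30},{"dp":[0.368,-0.7,0],"spin":0.069,"hand":30},{"dp":[0.368,-0.7,0.1],"spin":0.069,"hand":30},{"dp":[0.368,-0.7,0.15],"spin":0.069,"hand":30},{"dp":[0.368,-0.7,0.19],"spin":0.069,"hand":30},{"dp":[0.368,-0.7,0.19],"spin":0.069,"hand":30},{"dp":[0.368,-0.7,0.19],"spin":0.069,"hand":30}]'

```text
time: 10.95
ee_pos: [0.5885, -0.145, 0.1107]
eef_rot: [0.998, 0.058, -0.0, -0.0]
ft_force: [0.4, 0.3, -2.3]
width: 0.0441
grip_force: 40.0
```

Run:
```python
from h import *
s=read_state();print(s["ee_pos"],s["width"],s["grip_force"],s["ft_force"])
print(go([.5906,-.1458,.066],.117+np.pi/2))
im,c,s=snap("wrist","w5.png")
```

```text
[ 0.58852735 -0.14496059  0.11066751] 0.04411903426405245 39.999852580949664 [ 0.40255052  0.27156556 -2.26024515]
[ 0.0078  0.0043  0.1787 -0.0003]
```

View pics/w5.png

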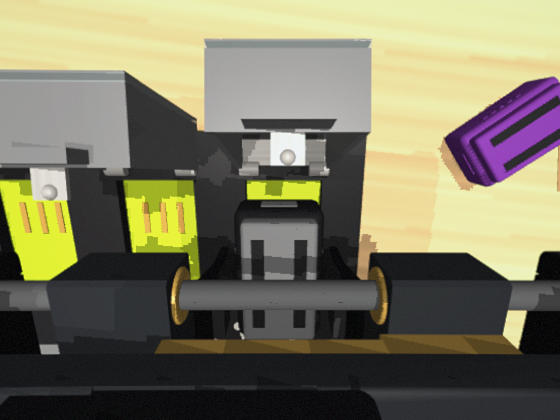

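The pack hangs over bay 4, with its top at (280,265). Lime floor still shows behind it, from (247,190) to (321,190). I'll check the alignment by projection.

Run:
```python
from h import *
s=read_state();c=cal("wrist",s);p=[.5401,-.0249,.117]
im=cv2.imread("pics/w5.png")
R=Ro.from_quat(s["eef_rot"]).as_matrix()
B=[s["ee_pos"]+R@np.array([x,y,-.004]) for x in(.035,) for y in(-.022,.022)]+[s["ee_pos"]+R@np.array([x,y,.032]) for x in(.035,) for y in(-.022,.022)]
print("pack",proj(c,B).round(0).tolist())
F=chg(p,[[.074,-.101,.046],[.074,-.151,.046],[.074,-.101,.036],[.074,-.151,.036],[.08,-.126,.046]]);print("bay",proj(c,F).round(0).tolist())
grid(im,220,150,350,250,6,"e.png")
```

```text
pack [[231.0, 215.0], [328.0, 215.0], [240.0, 198.0], [319.0, 198.0]]
bay [[243.0, 180.0], [319.0, 180.0], [244.0, 178.0], [317.0, 178.0], [281.0, 171.0]]
```

View pics/e.png

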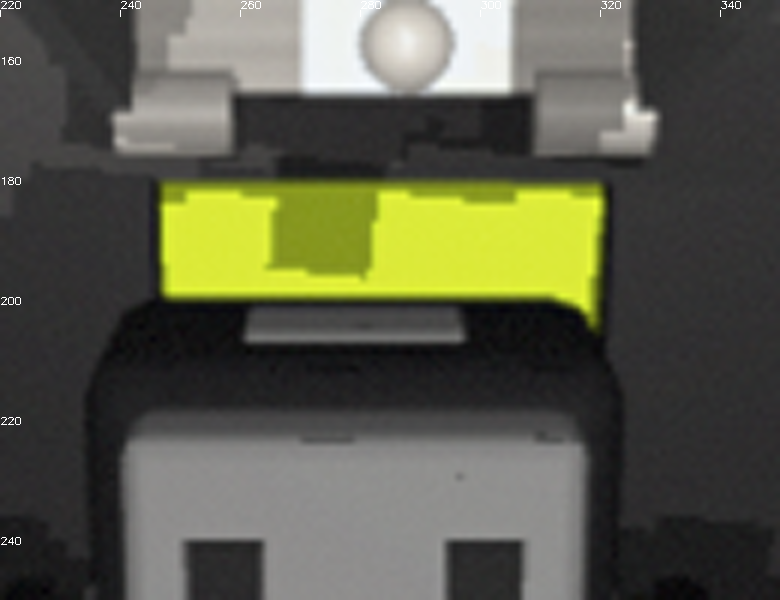

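carry_out --deltas '[{"dp":[0.006,0.012,0],"spin":0,"hand":30},{"dp":[0.006,0.012,0.04],"spin":0,"hand":30},{"dp":[0.006,0.012,0.07],"spin":0,"hand":30},{"dp":[0.006,0.012,0.09],"spin":0,"hand":30},{"dp":[0.006,0.012,0.11],"spin":0,"hand":30},{"dp":[0.006,0.012,0.13],"spin":0,"hand":30},{"dp":[0.006,0.012,0.15],"spin":0,"hand":30},{"dp":[0.006,0.012,0.15],"spin":0,"hand":30}]'

```text
time: 11.8
ee_pos: [0.5899, -0.1474, 0.0722]
eef_rot: [0.998, 0.058, -0.001, -0.0]
ft_force: [0.0, -0.0, -2.8]
width: 0.0434
grip_force: 40.0
```

carry_out --deltas '[{"dp":[0,0,0.008],"spin":0,"hand":30},{"dp":[0,0,0.013],"spin":0,"hand":30},{"dp":[0,0,0.013],"spin":0,"hand":30},{"dp":[0,0,0.013],"spin":0,"hand":62},{"dp":[0,0,0.013],"spin":0,"hand":62},{"dp":[0,0,0.013],"spin":0,"hand":62},{"dp":[0,0,-0.1],"spin":0,"hand":62},{"dp":[0,0,-0.3],"spin":0,"hand":62},{"dp":[0,0,-0.5],"spin":0,"hand":62},{"dp":[0,0,-0.6],"spin":0,"hand":62},{"dp":[0,0,-0.6],"spin":0,"hand":62}]'

```text
time: 12.9
ee_pos: [0.5924, -0.1476, 0.228]
eef_rot: [0.998, 0.058, 0.004, 0.001]
ft_force: [-0.0, 0.4, 0.6]
width: 0.0618
grip_force: 0.0
```

Run:
```python
from h import *
im,c,s=snap("wrist","w6.png");print(s["ee_pos"])
t,ct,_=snap("top","top2.png")
print(grey(t,ct,[.567,.342,.036]))
w=unproj(ct,[(171,195)],.036);print(w)
y=-.35
print(go([w[0,0]-.074*np.cos(y),w[0,1]-.074*np.sin(y),.22],y+np.pi/2))
```

```text
[ 0.59235341 -0.14763305  0.22803045]
(array([171.09146288, 194.98968798]), array([234, 222,  48,  18, 725], dtype=int32), array([0.45695816, 0.06758362]), (48.72292709350586, 147.99493408203125), np.float32(-1.4748641))
[[0.56696547 0.34228978 0.036     ]]
[-0.1298 -2.0901  0.0115  0.1485]
```

View pics/w6.png

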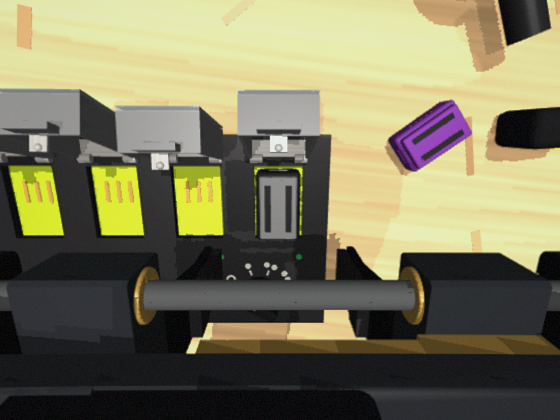

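Bay 4 holds the pack, flat at (278,205) with even lime margins, and the other bays are empty. Next I'll move over to the left pack.

carry_out --deltas '[{"dp":[-0.06,-1,0],"spin":0,"hand":87},{"dp":[-0.06,-1,0],"spin":0,"hand":87},{"dp":[-0.06,-1,0],"spin":0,"hand":87},{"dp":[-0.06,-1,0],"spin":0,"hand":87},{"dp":[-0.06,-1,0],"spin":0,"hand":87},{"dp":[-0.06,-1,0],"spin":0,"hand":87}]'

```text
time: 13.6
ee_pos: [0.5436, 0.1071, 0.2219]
eef_rot: [0.998, 0.064, -0.001, -0.001]
ft_force: [0.6, -0.0, 0.7]
width: 0.0865
grip_force: 0.0
```

carry_out --deltas '[{"dp":[-0.065,-1,0],"spin":0.148,"hand":87},{"dp":[-0.065,-1,0],"spin":0.148,"hand":87},{"dp":[-0.065,-1,0],"spin":0.148,"hand":87},{"dp":[-0.065,-1,0],"spin":0.148,"hand":87},{"dp":[-0.065,-1,0],"spin":0.148,"hand":87},{"dp":[-0.065,-1,0],"spin":0.148,"hand":87},{"dp":[-0.065,-1,0],"spin":0.148,"hand":87}]'

```text
time: 14.3
ee_pos: [0.5032, 0.3331, 0.2189]
eef_rot: [0.985, -0.173, -0.003, 0.002]
ft_force: [0.6, 0.1, -1.2]
width: 0.0868
grip_force: 0.0
```

Run:
```python
from h import *
im,c,s=snap("wrist","w7.png");print(s["ee_pos"])
r=grey(im,c,[.567,.342,.036]);print(r)
y=float(r[4]);m=r[2]
print(go([m[0]-.074*np.cos(y),m[1]-.074*np.sin(y),.2],y+np.pi/2))
```

```text
[0.50323366 0.33311914 0.21893906]
(array([248.04738013, 142.44415802]), array([ 220,  103,   42,   69, 2310], dtype=int32), array([0.57388519, 0.34716531]), (34.98320770263672, 64.58392333984375), np.float32(-0.51297796))
[-0.023  -0.1783  0.077   0.0553]
```

carry_out --deltas '[{"dp":[-0.023,-0.178,0.077],"spin":0.055,"hand":87},{"dp":[-0.023,-0.178,0.077],"spin":0.055,"hand":87},{"dp":[-0.023,-0.178,0.077],"spin":0.055,"hand":87},{"dp":[-0.023,-0.178,0.077],"spin":0.055,"hand":87},{"dp":[-0.023,-0.178,0.077],"spin":0.055,"hand":87}]'

```text
time: 14.85
ee_pos: [0.5122, 0.3793, 0.2009]
eef_rot: [0.967, -0.255, -0.001, 0.002]
ft_force: [-0.9, 1.1, -1.4]
width: 0.0869
grip_force: 0.0
```

Run:
```python
from h import *
im,c,s=snap("wrist","w8.png");print(s["ee_pos"])
r=grey(im,c,[.574,.347,.036]);print(r)
y=float(r[4]);m=r[2];R=Ro.from_quat(s["eef_rot"]).as_matrix();print(np.arctan2(R[1,0],R[0,0]))
print(go([*m,.033],y+np.pi/2))
im2=im.copy();cv2.circle(im2,tuple(int(round(v)) for v in proj(c,[[*m,.036]])[0]),2,(0,0,255),1)
grid(im2,190,50,370,200,4,"f.png")
```

```text
[0.51223642 0.37928457 0.20093778]
(array([276.14230083, 130.05947785]), array([ 257,   98,   39,   68, 2559], dtype=int32), array([0.57226379, 0.34824799]), (35.1245002746582, 60.138206481933594), np.float32(-0.5163971))
-0.5163326496787027
[ 0.2682 -0.0195  0.669   0.    ]
```

View pics/f.png

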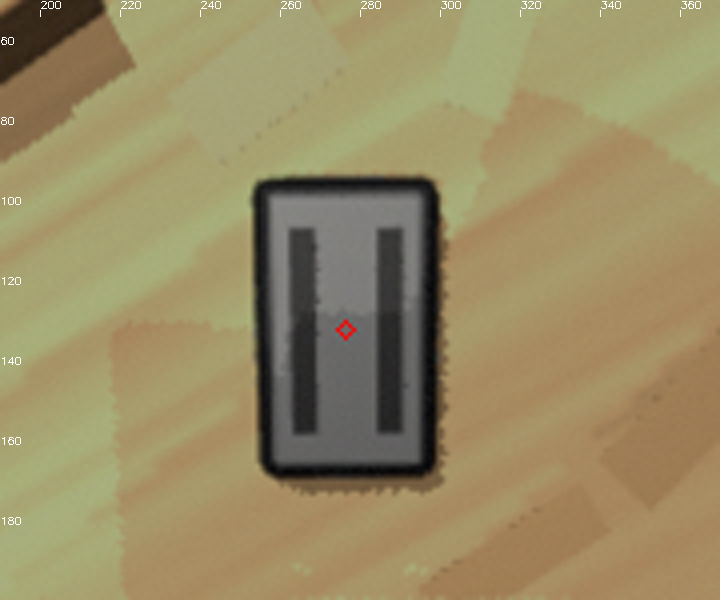

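The left pack lies aligned with the tool, with its marker at (274,132) on its centre. There's room on both sides for the fingers, so I'll grasp it.

carry_out --deltas '[{"dp":[0.268,-0.018,0.1],"spin":0,"hand":75},{"dp":[0.268,-0.018,0.3],"spin":0,"hand":75},{"dp":[0.268,-0.018,0.4],"spin":0,"hand":75},{"dp":[0.268,-0.018,0.52],"spin":0,"hand":75},{"dp":[0.268,-0.018,0.6],"spin":0,"hand":75},{"dp":[0.268,-0.018,0.668],"spin":0,"hand":75},{"dp":[0.268,-0.018,0.668],"spin":0,"hand":75},{"dp":[0.268,-0.018,0.668],"spin":0,"hand":75},{"dp":[0.268,-0.018,0.668],"spin":0,"hand":30},{"dp":[0.268,-0.018,0.668],"spin":0,"hand":30},{"dp":[0.268,-0.018,0.668],"spin":0,"hand":30},{"dp":[0.268,-0.018,0.668],"spin":0,"hand":30},{"dp":[0.268,-0.018,0.668],"spin":0,"hand":30},{"dp":[0.268,-0.018,0.668],"spin":0,"hand":30},{"dp":[0.268,-0.018,0.668],"spin":0,"hand":30}]'

```text
time: 16.4
ee_pos: [0.5732, 0.3474, 0.0348]
eef_rot: [0.966, -0.257, -0.002, 0.001]
ft_force: [-2.7, -0.0, 2.6]
width: 0.0441
grip_force: 40.0
```

Run:
```python
from h import *
s=read_state();print(s["ee_pos"],s["width"],s["grip_force"])
```

```text
[0.57318115 0.34741932 0.03481983] 0.04411099796516973 39.983115792274475
```

carry_out --deltas '[{"dp":[0,0,-0.05],"spin":0,"hand":30},{"dp":[0,0,-0.2],"spin":0,"hand":30},{"dp":[0,0,-0.4],"spin":0,"hand":30},{"dp":[0,0,-0.53],"spin":0,"hand":30},{"dp":[0,0,-0.53],"spin":0,"hand":30},{"dp":[0,0,-0.53],"spin":0,"hand":30}]'

```text
time: 17.0
ee_pos: [0.5738, 0.3475, 0.1676]
eef_rot: [0.966, -0.257, -0.001, 0.001]
ft_force: [0.2, 0.5, -2.7]
width: 0.0434
grip_force: 40.0
```

Run:
```python
from h import *
s=read_state();print(s["ee_pos"],s["width"],s["grip_force"])
print(go([.5615,.1035,.15],.117+np.pi/2))
```

```text
[0.57375892 0.34747922 0.16759624] 0.04336569317579315 39.974597096443176
[ 0.4426  0.8711  0.0712 -0.2028]
```

carry_out --deltas '[{"dp":[0.2,0.4,0],"spin":-0.202,"hand":30},{"dp":[0.2,0.4,0],"spin":-0.202,"hand":30},{"dp":[0.2,0.4,0],"spin":-0.202,"hand":30},{"dp":[0.443,0.871,0],"spin":-0.202,"hand":30},{"dp":[0.443,0.871,0],"spin":-0.202,"hand":30},{"dp":[0.443,0.871,0],"spin":-0.202,"hand":30},{"dp":[0.443,0.871,0.1],"spin":-0.202,"hand":30},{"dp":[0.443,0.871,0.17],"spin":-0.202,"hand":30},{"dp":[0.443,0.871,0.21],"spin":-0.202,"hand":30},{"dp":[0.443,0.871,0.21],"spin":-0.202,"hand":30},{"dp":[0.443,0.871,0.21],"spin":-0.202,"hand":30}]'

```text
time: 18.1
ee_pos: [0.5614, 0.1035, 0.1149]
eef_rot: [0.998, 0.057, -0.002, 0.001]
ft_force: [0.6, -0.3, -2.5]
width: 0.0441
grip_force: 40.0
```

Run:
```python
from h import *
im,c,s=snap("wrist","w9.png");p=[.5401,-.0249,.117]
print(s["ee_pos"],s["width"],s["grip_force"],go([.5615,.1035,.1],.117+np.pi/2))
F=chg(p,[[.074,.151,.036],[.074,.101,.036]]);print("bay",proj(c,F).round(1).tolist())
R=Ro.from_quat(s["eef_rot"]).as_matrix()
print("pack",proj(c,[s["ee_pos"]+R@np.array([.034,y,z]) for z in(-.001,.035) for y in(-.022,.022)]).round(1).tolist())
m=cv2.inRange(cv2.cvtColor(im,cv2.COLOR_BGR2HSV),(25,150,120),(40,255,255));m[230:]=0;m[:,:200]=0;m[:,360:]=0
n,l,st,ce=cv2.connectedComponentsWithStats(m);i=1+np.argmax(st[1:,4]);print(st[i])
for r in range(st[i,1],st[i,1]+st[i,3],3):
    x=np.where(l[r]==i)[0];print(r,x.min(),x.max(),end="; ")
hsv=cv2.cvtColor(im,cv2.COLOR_BGR2HSV)
print()
for r in (225,235,245):
    print(r,hsv[r,215:340:3,2].tolist())
```

```text
[0.56138288 0.10347873 0.11489945] 0.04408209380102851 39.97469186782837 [-0.0008  0.0001  0.0616 -0.0007]
bay [[241.7, 179.0], [313.5, 178.8]]
pack [[231.8, 215.2], [327.2, 215.3], [240.7, 198.4], [318.0, 198.4]]
[ 244  182   73   20 1102]
182 245 315; 185 245 315; 188 245 315; 191 244 315; 194 244 315; 197 245 315; 200 245 314; 
225 [44, 44, 45, 43, 45, 45, 46, 22, 31, 97, 121, 120, 123, 124, 124, 125, 124, 124, 127, 126, 125, 125, 126, 126, 127, 129, 130, 130, 126, 129, 130, 130, 130, 122, 37, 31, 43, 45, 50, 46, 45, 45]
235 [25, 30, 33, 43, 43, 43, 44, 25, 28, 121, 144, 143, 144, 143, 143, 144, 144, 144, 144, 142, 143, 144, 143, 145, 145, 144, 143, 145, 145, 143, 145, 145, 143, 132, 48, 26, 31, 29, 28, 39, 45, 43]
245 [28, 27, 31, 27, 29, 29, 32, 17, 31, 111, 142, 143, 86, 45, 43, 46, 55, 142, 144, 143, 142, 143, 143, 143, 143, 144, 124, 42, 47, 45, 47, 145, 145, 131, 38, 25, 32, 33, 27, 28, 28, 26]
```

carry_out --deltas '[{"dp":[-0.002,0.0035,0],"spin":0,"hand":30},{"dp":[-0.002,0.0035,0.04],"spin":0,"hand":30},{"dp":[-0.002,0.0035,0.08],"spin":0,"hand":30},{"dp":[-0.002,0.0035,0.1],"spin":0,"hand":30},{"dp":[-0.002,0.0035,0.12],"spin":0,"hand":30},{"dp":[-0.002,0.0035,0.14],"spin":0,"hand":30},{"dp":[-0.002,0.0035,0.16],"spin":0,"hand":30},{"dp":[-0.002,0.0035,0.16],"spin":0,"hand":30}]'

```text
time: 18.95
ee_pos: [0.5605, 0.1023, 0.0742]
eef_rot: [0.998, 0.057, -0.002, 0.001]
ft_force: [0.5, 0.3, -2.4]
width: 0.0439
grip_force: 40.0
```

carry_out --deltas '[{"dp":[0,0,0.01],"spin":0,"hand":30},{"dp":[0,0,0.016],"spin":0,"hand":30},{"dp":[0,0,0.016],"spin":0,"hand":30},{"dp":[0,0,0.016],"spin":0,"hand":62},{"dp":[0,0,0.016],"spin":0,"hand":62},{"dp":[0,0,0.016],"spin":0,"hand":62},{"dp":[0,0,-0.1],"spin":0,"hand":62},{"dp":[0,0,-0.3],"spin":0,"hand":62},{"dp":[0,0,-0.5],"spin":0,"hand":62},{"dp":[0,0,-0.6],"spin":0,"hand":62},{"dp":[0,0,-0.6],"spin":0,"hand":62},{"dp":[0,0,-0.6],"spin":0,"hand":62}]'

```text
time: 20.15
ee_pos: [0.5616, 0.1028, 0.2251]
eef_rot: [0.998, 0.057, -0.002, 0.0]
ft_force: [-0.3, 0.2, -0.6]
width: 0.0619
grip_force: 0.0
```

Run:
```python
from h import *
im,c,s=snap("wrist","w10.png");p=[.539,-.0265,.117]
print(s["ee_pos"])
for y in (.126,):
    b=chg(p,[[.036,y,.072]])[0];print(b)
    hsv=cv2.cvtColor(im,cv2.COLOR_BGR2HSV);u=proj(c,[b])[0];print(u)
    m=((hsv[:,:,1]<60)&(hsv[:,:,2]>90)).astype(np.uint8);m=cv2.morphologyEx(m,3,np.ones((11,11)));m=cv2.morphologyEx(m,2,np.ones((5,5)))
    n,l,st,ce=cv2.connectedComponentsWithStats(m);i=l[int(u[1]),int(u[0])];print(st[i])
    if i:
        ct=cv2.findContours((l==i).astype(np.uint8),0,2)[0][0][:,0].astype(float)
        r=cv2.minAreaRect((unproj(c,ct,.072)[:,:2]*1000).astype(np.float32));print(r)
```

```text
[0.56155169 0.10275497 0.22511274]
[0.56004549 0.10284097 0.072     ]
[278.85627531 207.57224895]
[ 260  176   38   63 2324]
((559.8197631835938, 102.89405059814453), (61.02526092529297, 35.094940185546875), 7.069914817810059)
```

The plate reads 61 x 35 mm at z 72, centred on bay 1, so the pack is seated. Next come the hoods, starting with hood 1: fingers closed, go behind it.

carry_out --deltas '[{"dp":[0.2,0,0],"spin":0,"hand":0},{"dp":[0.4,0,0],"spin":0,"hand":0},{"dp":[0.51,0,0],"spin":0,"hand":0},{"dp":[0.51,0,0],"spin":0,"hand":0},{"dp":[0.51,0,0],"spin":0,"hand":0},{"dp":[0.51,0,0.15],"spin":0,"hand":0},{"dp":[0.51,0,0.3],"spin":0,"hand":0},{"dp":[0.51,0,0.405],"spin":0,"hand":0},{"dp":[0.51,0,0.405],"spin":0,"hand":0},{"dp":[0.51,0,0.405],"spin":0,"hand":0}]'

```text
time: 21.2
ee_pos: [0.6873, 0.1171, 0.1241]
eef_rot: [0.998, 0.057, -0.002, 0.0]
ft_force: [-0.2, -1.0, 0.6]
width: 0.001
grip_force: 0.0
```

```bash
cat >> h.py <<'E'
def inch(s=None):
    s=s or read_state();a=.117;d=s["ee_pos"][:2]-[.539,-.0265]
    return np.round([(d[0]*np.cos(a)+d[1]*np.sin(a))*1e3,(-d[0]*np.sin(a)+d[1]*np.cos(a))*1e3,s["ee_pos"][2]*1e3],1)
E
python3 -c "
from h import *
print(inch(),read_state()['width'])"
```

```text
[164.1 125.3 124.1] 0.0009603237023914193
```

carry_out --deltas '[{"dp":[-0.09,0,-0.02],"spin":0,"hand":0},{"dp":[-0.174,0,-0.044],"spin":0,"hand":0},{"dp":[-0.23,0,-0.06],"spin":0,"hand":0},{"dp":[-0.284,0,-0.072],"spin":0,"hand":0},{"dp":[-0.33,0,-0.07],"spin":0,"hand":0},{"dp":[-0.376,0,-0.064],"spin":0,"hand":0},{"dp":[-0.42,0,-0.048],"spin":0,"hand":0},{"dp":[-0.46,0,-0.028],"spin":0,"hand":0},{"dp":[-0.5,0,0],"spin":0,"hand":0},{"dp":[-0.532,0,0.032],"spin":0,"hand":0},{"dp":[-0.568,0,0.08],"spin":0,"hand":0},{"dp":[-0.582,0,0.108],"spin":0,"hand":0},{"dp":[-0.582,0,0.12],"spin":0,"hand":0},{"dp":[-0.582,0,0.132],"spin":0,"hand":0},{"dp":[-0.582,0,0.132],"spin":0,"hand":0}]'

```text
time: 22.7
ee_pos: [0.5434, 0.1004, 0.0963]
eef_rot: [0.998, 0.057, -0.002, -0.001]
ft_force: [-30.8, -4.5, 67.4]
width: 0.0005
grip_force: 33.4
```

```bash
python3 -c "
from h import *
print(inch(),read_state()['ft_force'])"
```

```text
[ 19.1 125.6  96.3] [-30.79983704  -4.50691792  67.37370536]
```

carry_out --deltas '[{"dp":[0,0,-0.1],"spin":0,"hand":0},{"dp":[0,0,-0.3],"spin":0,"hand":0},{"dp":[0,0,-0.5],"spin":0,"hand":0},{"dp":[0,0.1,-0.54],"spin":0,"hand":0},{"dp":[0.2,0.25,-0.54],"spin":0,"hand":0},{"dp":[0.4,0.336,-0.54],"spin":0,"hand":0},{"dp":[0.58,0.336,-0.54],"spin":0,"hand":0},{"dp":[0.58,0.336,-0.54],"spin":0,"hand":0},{"dp":[0.58,0.336,-0.54],"spin":0,"hand":0},{"dp":[0.58,0.336,-0.4],"spin":0,"hand":0},{"dp":[0.58,0.336,-0.25],"spin":0,"hand":0},{"dp":[0.58,0.336,-0.132],"spin":0,"hand":0},{"dp":[0.58,0.336,-0.132],"spin":0,"hand":0},{"dp":[0.58,0.336,-0.132],"spin":0,"hand":0}]'

```text
time: 24.1
ee_pos: [0.6968, 0.0337, 0.1249]
eef_rot: [0.998, 0.057, -0.001, 0.0]
ft_force: [-0.8, 0.4, -0.2]
width: 0.0007
grip_force: 0.0
```

```bash
python3 -c "
from h import *
print(inch(),read_state()['ft_force'])"
```

```text
[163.7  41.4 124.9] [-0.83093685  0.43110779 -0.21571453]
```

carry_out --deltas '[{"dp":[-0.09,0,-0.02],"spin":0,"hand":0},{"dp":[-0.174,0,-0.044],"spin":0,"hand":0},{"dp":[-0.23,0,-0.06],"spin":0,"hand":0},{"dp":[-0.284,0,-0.072],"spin":0,"hand":0},{"dp":[-0.33,0,-0.07],"spin":0,"hand":0},{"dp":[-0.376,0,-0.064],"spin":0,"hand":0},{"dp":[-0.42,0,-0.048],"spin":0,"hand":0},{"dp":[-0.46,0,-0.028],"spin":0,"hand":0},{"dp":[-0.5,0,0],"spin":0,"hand":0},{"dp":[-0.532,0,0.032],"spin":0,"hand":0},{"dp":[-0.568,0,0.08],"spin":0,"hand":0},{"dp":[-0.582,0,0.108],"spin":0,"hand":0},{"dp":[-0.582,0,0.118],"spin":0,"hand":0},{"dp":[-0.582,0,0.124],"spin":0,"hand":0},{"dp":[-0.582,0,0.124],"spin":0,"hand":0}]'

```text
time: 25.6
ee_pos: [0.5524, 0.0167, 0.0966]
eef_rot: [0.998, 0.057, -0.002, -0.001]
ft_force: [-21.7, -0.2, 44.4]
width: 0.0006
grip_force: 22.2
```

carry_out --deltas '[{"dp":[0,0,-0.1],"spin":0,"hand":0},{"dp":[0,0,-0.3],"spin":0,"hand":0},{"dp":[0,0,-0.5],"spin":0,"hand":0},{"dp":[0,0.1,-0.54],"spin":0,"hand":0},{"dp":[0.2,0.25,-0.54],"spin":0,"hand":0},{"dp":[0.4,0.336,-0.54],"spin":0,"hand":0},{"dp":[0.58,0.336,-0.54],"spin":0,"hand":0},{"dp":[0.58,0.336,-0.54],"spin":0,"hand":0},{"dp":[0.58,0.336,-0.54],"spin":0,"hand":0},{"dp":[0.58,0.336,-0.4],"spin":0,"hand":0},{"dp":[0.58,0.336,-0.25],"spin":0,"hand":0},{"dp":[0.58,0.336,-0.125],"spin":0,"hand":0},{"dp":[0.58,0.336,-0.125],"spin":0,"hand":0},{"dp":[0.58,0.336,-0.125],"spin":0,"hand":0}]'

```text
time: 27.0
ee_pos: [0.7058, -0.0499, 0.1253]
eef_rot: [0.998, 0.057, -0.002, 0.001]
ft_force: [0.0, 0.1, 1.1]
width: 0.0005
grip_force: 0.0
```

```bash
python3 -c "
from h import *
print(inch(),read_state()['ft_force'])"
```

```text
[163.  -42.7 125.3] [0.03491252 0.13736221 1.146294  ]
```

carry_out --deltas '[{"dp":[-0.09,0,-0.02],"spin":0,"hand":0},{"dp":[-0.174,0,-0.044],"spin":0,"hand":0},{"dp":[-0.23,0,-0.06],"spin":0,"hand":0},{"dp":[-0.284,0,-0.072],"spin":0,"hand":0},{"dp":[-0.33,0,-0.07],"spin":0,"hand":0},{"dp":[-0.376,0,-0.064],"spin":0,"hand":0},{"dp":[-0.42,0,-0.048],"spin":0,"hand":0},{"dp":[-0.46,0,-0.028],"spin":0,"hand":0},{"dp":[-0.5,0,0],"spin":0,"hand":0},{"dp":[-0.532,0,0.032],"spin":0,"hand":0},{"dp":[-0.568,0,0.08],"spin":0,"hand":0},{"dp":[-0.582,0,0.108],"spin":0,"hand":0},{"dp":[-0.582,0,0.118],"spin":0,"hand":0},{"dp":[-0.582,0,0.125],"spin":0,"hand":0},{"dp":[-0.582,0,0.125],"spin":0,"hand":0}]'

```text
time: 28.5
ee_pos: [0.5613, -0.0672, 0.0966]
eef_rot: [0.998, 0.057, -0.002, -0.001]
ft_force: [-21.4, 3.2, 41.7]
width: 0.0003
grip_force: 20.9
```

carry_out --deltas '[{"dp":[0,0,-0.1],"spin":0,"hand":0},{"dp":[0,0,-0.3],"spin":0,"hand":0},{"dp":[0,0,-0.5],"spin":0,"hand":0},{"dp":[0,0.1,-0.54],"spin":0,"hand":0},{"dp":[0.2,0.25,-0.54],"spin":0,"hand":0},{"dp":[0.4,0.336,-0.54],"spin":0,"hand":0},{"dp":[0.585,0.336,-0.54],"spin":0,"hand":0},{"dp":[0.585,0.336,-0.54],"spin":0,"hand":0},{"dp":[0.585,0.336,-0.54],"spin":0,"hand":0},{"dp":[0.585,0.336,-0.4],"spin":0,"hand":0},{"dp":[0.585,0.336,-0.25],"spin":0,"hand":0},{"dp":[0.585,0.336,-0.125],"spin":0,"hand":0},{"dp":[0.585,0.336,-0.125],"spin":0,"hand":0},{"dp":[0.585,0.336,-0.125],"spin":0,"hand":0}]'

```text
time: 29.9
ee_pos: [0.7162, -0.1334, 0.1255]
eef_rot: [0.998, 0.057, -0.001, 0.001]
ft_force: [-0.0, -0.7, 1.0]
width: 0.0004
grip_force: 0.0
```

```bash
python3 -c "
from h import *
print(inch(),read_state()['ft_force'])"
```

```text
[ 163.5 -126.8  125.5] [-0.0499769  -0.65043337  1.01228983]
```

carry_out --deltas '[{"dp":[-0.09,0,-0.02],"spin":0,"hand":0},{"dp":[-0.174,0,-0.044],"spin":0,"hand":0},{"dp":[-0.23,0,-0.06],"spin":0,"hand":0},{"dp":[-0.284,0,-0.072],"spin":0,"hand":0},{"dp":[-0.33,0,-0.07],"spin":0,"hand":0},{"dp":[-0.376,0,-0.064],"spin":0,"hand":0},{"dp":[-0.42,0,-0.048],"spin":0,"hand":0},{"dp":[-0.46,0,-0.028],"spin":0,"hand":0},{"dp":[-0.5,0,0],"spin":0,"hand":0},{"dp":[-0.532,0,0.032],"spin":0,"hand":0},{"dp":[-0.568,0,0.08],"spin":0,"hand":0},{"dp":[-0.582,0,0.108],"spin":0,"hand":0},{"dp":[-0.582,0,0.118],"spin":0,"hand":0},{"dp":[-0.582,0,0.125],"spin":0,"hand":0},{"dp":[-0.582,0,0.125],"spin":0,"hand":0}]'

```text
time: 31.4
ee_pos: [0.5715, -0.1508, 0.0967]
eef_rot: [0.998, 0.057, -0.002, -0.0]
ft_force: [-17.9, 4.6, 37.6]
width: 0.0005
grip_force: 18.7
```

carry_out --deltas '[{"dp":[0,0,-0.1],"spin":0,"hand":0},{"dp":[0,0,-0.3],"spin":0,"hand":0},{"dp":[0,0,-0.5],"spin":0,"hand":0},{"dp":[-0.2,0,-0.7],"spin":0,"hand":60},{"dp":[-0.35,0,-0.75],"spin":0,"hand":60},{"dp":[-0.35,-0.15,-0.75],"spin":0,"hand":60},{"dp":[-0.35,-0.3,-0.75],"spin":0,"hand":60},{"dp":[-0.35,-0.3,-0.75],"spin":0,"hand":60},{"dp":[-0.35,-0.3,-0.75],"spin":0,"hand":60}]'

```text
time: 32.3
ee_pos: [0.4771, -0.0847, 0.2816]
eef_rot: [0.998, 0.058, -0.001, -0.0]
ft_force: [0.4, -1.0, 0.1]
width: 0.0407
grip_force: 0.0
```

Run:
```python
from h import *
t,_,_=snap("top","top3.png");w,c,s=snap("wrist","w11.png");sc,_,_=snap("scene","scene3.png")
print(inch(s))
a=cv2.resize(w[0:255],(784,357));b=cv2.resize(sc[150:300,150:360],(392,240));d=cv2.convertScaleAbs(cv2.resize(t[130:290,150:430],(392,240)),alpha=1.5)
cv2.imwrite("pics/g.png",np.vstack([a,np.hstack([b,d])]))
```

```text
[-68.4 -51.7 281.4]
```

View pics/g.png

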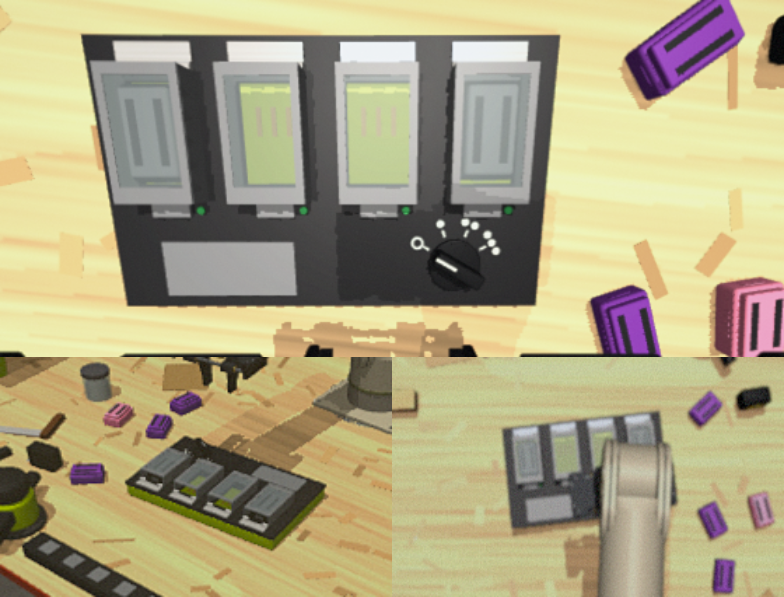

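Everything is as wanted. All four hoods lie shut, packs show through hoods 1 and 4 at (145,125) and (490,125), the pointer is on the ring, and no other grey pack is in view. Now the selector.

```bash
python3 -c "
from h import *
print(go([.484,-.1385,.14],1.164+np.pi/2),go([.484,-.1385,.077],1.164+np.pi/2))"
```

```text
[ 0.0066  0.2089  0.5645 -0.3347] [ 0.0075  0.2085  0.8165 -0.3347]
```

carry_out --deltas '[{"dp":[0.005,0.21,0],"spin":-0.334,"hand":34},{"dp":[0.005,0.21,0],"spin":-0.334,"hand":34},{"dp":[0.005,0.21,0.2],"spin":-0.334,"hand":34},{"dp":[0.005,0.21,0.4],"spin":-0.334,"hand":34},{"dp":[0.005,0.21,0.5],"spin":-0.334,"hand":34},{"dp":[0.005,0.21,0.5],"spin":-0.334,"hand":34},{"dp":[0.005,0.21,0.5],"spin":-0.334,"hand":34},{"dp":[0.005,0.21,0.5],"spin":-0.334,"hand":34},{"dp":[0.005,0.21,0.5],"spin":-0.334,"hand":34},{"dp":[0.005,0.21,0.5],"spin":-0.334,"hand":34}]'

```text
time: 33.45
ee_pos: [0.4836, -0.1383, 0.1558]
eef_rot: [0.836, 0.548, -0.002, -0.0]
ft_force: [0.8, -0.7, 0.6]
width: 0.0339
grip_force: 0.0
```

```bash
python3 -c "
from h import *
print(read_state()['width'],go([.484,-.1385,.077],1.164+np.pi/2))"
```

```text
0.03387108264136502 [ 0.001   0.0027  0.3153 -0.001 ]
```

carry_out --deltas '[{"dp":[0.001,0.003,0.1],"spin":0,"hand":34},{"dp":[0.001,0.003,0.2],"spin":0,"hand":34},{"dp":[0.001,0.003,0.28],"spin":0,"hand":34},{"dp":[0.001,0.003,0.315],"spin":0,"hand":34},{"dp":[0.001,0.003,0.315],"spin":0,"hand":34},{"dp":[0.001,0.003,0.315],"spin":0,"hand":0},{"dp":[0.001,0.003,0.315],"spin":0,"hand":0},{"dp":[0.001,0.003,0.315],"spin":0,"hand":0},{"dp":[0.001,0.003,0.315],"spin":0,"hand":0},{"dp":[0.001,0.003,0.315],"spin":0,"hand":0},{"dp":[0.001,0.003,0.315],"spin":0,"hand":0}]' --force 30

```text
time: 34.55
ee_pos: [0.4849, -0.1377, 0.0777]
eef_rot: [0.835, 0.55, -0.001, 0.0]
ft_force: [2.2, -0.5, 5.1]
width: 0.0117
grip_force: 30.0
```

carry_out --deltas '[{"dp":[0,0,0],"spin":0.445,"hand":0},{"dp":[0,0,0],"spin":0.445,"hand":0},{"dp":[0,0,0],"spin":0.445,"hand":0},{"dp":[0,0,0],"spin":0.445,"hand":0},{"dp":[0,0,0],"spin":0.445,"hand":0},{"dp":[0,0,0],"spin":0.445,"hand":0},{"dp":[0,0,0],"spin":0.445,"hand":0},{"dp":[0,0,0],"spin":0.445,"hand":0},{"dp":[0,0,0],"spin":0.445,"hand":0},{"dp":[0,0,0],"spin":0.445,"hand":0},{"dp":[0,0,0],"spin":0.445,"hand":0},{"dp":[0,0,0],"spin":0.445,"hand":0}]'

```text
time: 35.75
ee_pos: [0.4855, -0.1391, 0.0777]
eef_rot: [0.993, -0.117, -0.0, 0.002]
ft_force: [6.3, -7.1, -2.0]
width: 0.0121
grip_force: 30.0
```

Run:
```python
from h import *
s=read_state();R=Ro.from_quat(s["eef_rot"]).as_matrix();y=np.arctan2(R[1,0],R[0,0]);print(s["ee_pos"],"q",1.164-y,s["torque"],s["ft_force"],s["width"],s["grip_force"])
```

```text
[ 0.48545809 -0.13906253  0.07773532] q 1.3988465400528372 [-1.38943739 -1.52702319 -0.00610397] [ 6.30599005 -7.13907747 -2.03878732] 0.012136606858349568 29.99958456493914
```

carry_out --deltas '[{"dp":[0,0,0],"spin":0,"hand":36},{"dp":[0,0,0],"spin":0,"hand":36},{"dp":[0,0,0],"spin":0,"hand":36},{"dp":[0,0,0],"spin":0,"hand":36},{"dp":[0,0,-0.1],"spin":0,"hand":36},{"dp":[0,0,-0.3],"spin":0,"hand":36},{"dp":[0,0,-0.5],"spin":0,"hand":36},{"dp":[0,0,-0.65],"spin":0,"hand":36},{"dp":[0,0,-0.65],"spin":0,"hand":36},{"dp":[0,0,-0.65],"spin":0,"hand":36}]'

```text
time: 36.75
ee_pos: [0.485, -0.1368, 0.2398]
eef_rot: [0.993, -0.116, -0.001, -0.0]
ft_force: [-0.2, 1.0, -1.2]
width: 0.0358
grip_force: 0.0
```

Run:
```python
from h import *
im,c,s=snap("wrist","w12.png");print(s["ee_pos"])
u=proj(c,[[.484,-.1385,.081]])[0];print(u)
hsv=cv2.cvtColor(im,cv2.COLOR_BGR2HSV)
m=((hsv[:,:,1]<70)&(hsv[:,:,2]>140)).astype(np.uint8)
n,l,st,ce=cv2.connectedComponentsWithStats(m)
for i in range(1,n):
    if np.hypot(*(ce[i]-u))<30 and st[i,4]>5:
        ys,xs=np.where(l==i);w=unproj(c,np.c_[xs,ys].astype(float),.081)[:,:2]
        v=np.linalg.eigh(np.cov(w.T))[1][:,1];d=w.mean(0)-[.484,-.1385];v=v*np.sign(v@d)
        t=np.arctan2(v[1],v[0]);print(ce[i],st[i],"q",1.047-(t-.117),"q radial",1.164-np.arctan2(d[1],d[0]),np.hypot(*d))
```

```text
[ 0.48497433 -0.13681337  0.23979597]
[281.34605991 205.07970163]
[281.         192.32727273] [280 183   3  19  55] q 1.394759629164188 q radial 1.3681020193423252 0.012544762720148974
```

The pointer reads q = 1.39, which is the two-dot mark, and the arm is clear. I'm handing in the job.

```bash
python3 -c "
from bench import *
print(close_job())"
```

```text
the job is handed in; nothing more can be done
None
```

I handed in the job: both packs found on the bench are seated in bays 1 and 4, all four hoods are shut, and the selector went to off first and now stands on two dots. The hand-in gave no verdict, and I had no picture left to check the hoods after the last turn of the selector.

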